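Fit the matching end cap to the valve pedestal and fold its drip shield level

TASK

One of the two end caps on the rubber mat fits the two dowel pins on the sloping seat of the valve pedestal; the other has its holes at a slightly different spacing. Find the one that drops over the pins by trying it, seat it fully home and flush, block outward, and let go, then fold the drip shield forward over it until the shield is level. Leave the cap that does not fit lying flat, block up, on the mat or bench, and leave the wrench, the jar and the regulator where they are.

Things in the scene. Friction and masses are not known exactly. Their poses are not given: they have to be found in the camera images.
- cap_a: valve end cap: aluminium flange 60 x 116 x 10 mm (x, y, z; long along its y) with a black block 36 x 36 mm and 42 mm tall standing on its middle (top 52 mm above the underside), 0.18 to 0.36 kg. Origin: centre of the underside, z up out of the block. Two through holes, 11.8 mm wide, on its y axis either side of the block, 74 mm apart centre to centre. Starts lying flat on the mat, block up.
- cap_b: valve end cap: aluminium flange 60 x 116 x 10 mm (x, y, z; long along its y) with a black block 36 x 36 mm and 42 mm tall standing on its middle (top 52 mm above the underside), 0.18 to 0.36 kg. Origin: centre of the underside, z up out of the block. Two through holes, 11.8 mm wide, on its y axis either side of the block, 81 mm apart centre to centre. Starts lying flat on the mat, block up.
- pedestal: fixed valve pedestal that carries seat and shield. Two steel dowel pins, 10 mm in diameter with chamfered tips, stand 13 mm out of the seat face, on the seat's y axis, equally far either side of its origin. Their spacing is that of one of the caps (74 or 81 mm), changes from start to start and is not reported. Origin on the bench below the seat's origin; x points from robot side to hinge.
- seat: sloping aluminium seat face, 150 x 140 mm, rising away from the robot at 30 degrees. Fixed. Origin: centre of the face, 110 mm above the bench; z is the face's outward normal, x points up the slope, y level across it. The fitting cap ends with its origin and axes on these (or half a turn about z), underside on the face; a wrong cap stays at least 4 mm proud or askew.
- shield (a joint): angle (rad) of the drip shield, a dark steel panel on a hinge above the seat's upper end. 0: level, reaching from the hinge towards the robot, over the seat; it grows as the free edge swings up and back (1.57 upright). Runs -0.6 to 2.0, no stop at level; starts at 1.05 to 1.75. The stiff hinge (0.3 N m) stays where left: push the panel's back with a finger, about 4 N at 85 mm from the hinge.
- shield_hinge (a point): middle of the hinge axis, which runs along the seat's y; 185 mm above the bench, 65 mm horizontally beyond the seat's origin (pedestal x). The panel is 120 mm wide, 4 mm thick, centred on the axis. Its frame turns with the panel. A seated cap clears the level shield by about 15 mm.
- shield_edge (a point): middle of the 10 mm round bar along the shield's free edge, 105 mm from the hinge axis.
- mat: flat black rubber mat, 220 x 170 x 3 mm, fixed; origin at the centre of its underside. The caps start on it side by side along its x, 110 mm apart, in either order.
- wrench: bystander: steel wrench 170 mm long lying on the bench.
- grease: bystander: jar 66 mm across, 90 mm tall.
- regulator: bystander: black air regulator with a round gauge, 50 mm square, 90 mm tall.

How it is judged (in metres and radians):
On the way, in this order (a step that is already met when the one before it is completed fails the run):
1. the fitting cap sits flush on the seat, over both pins, and is let go while the shield is still up (((z of cap_a in the frame of seat between -0.004 and 0.0025 m and x of cap_a in the frame of seat between -0.004 and 0.004 m and y of cap_a in the frame of seat between -0.004 and 0.004 m and angle between the z axis of cap_a and the z axis of seat, either way round below 0.05 rad and angle between the y axis of cap_a and the y axis of seat, either way round below 0.07 rad and contact force between cap_a and the fingers below 0.2 N) or (z of cap_b in the frame of seat between -0.004 and 0.0025 m and x of cap_b in the frame of seat between -0.004 and 0.004 m and y of cap_b in the frame of seat between -0.004 and 0.004 m and angle between the z axis of cap_b and the z axis of seat, either way round below 0.05 rad and angle between the y axis of cap_b and the y axis of seat, either way round below 0.07 rad and contact force between cap_b and the fingers below 0.2 N)) and value of joint shield above 0.6 rad), for 0.2 s.
2. the shield is folded level (value of joint shield between -0.14 and 0.14 rad), for 0.2 s.
At the end, for the whole second after the job is handed in: The fitting cap lies flush on the seat over both pins (underside within 2.5 mm of the face, within 4 mm of the middle, square within 3 degrees), the shield is within 8 degrees of level, the other cap lies flat, block up, on the mat or bench, and all are at rest (all of step 2 and ((z of cap_a in the frame of seat between -0.004 and 0.0025 m and x of cap_a in the frame of seat between -0.004 and 0.004 m and y of cap_a in the frame of seat between -0.004 and 0.004 m and angle between the z axis of cap_a and the z axis of seat, either way round below 0.05 rad and angle between the y axis of cap_a and the y axis of seat, either way round below 0.07 rad and height (world z) of cap_b below 0.012 m and angle between cap_b's own z axis and vertical below 0.1 rad) or (z of cap_b in the frame of seat between -0.004 and 0.0025 m and x of cap_b in the frame of seat between -0.004 and 0.004 m and y of cap_b in the frame of seat between -0.004 and 0.004 m and angle between the z axis of cap_b and the z axis of seat, either way round below 0.05 rad and angle between the y axis of cap_b and the y axis of seat, either way round below 0.07 rad and height (world z) of cap_a below 0.012 m and angle between cap_a's own z axis and vertical below 0.1 rad)) and linear speed of each of cap_a, cap_b below 0.01 m/s and velocity of joint shield between -0.05 and 0.05 rad/s); the robot touches nothing.
It fails at once if a bystander (wrench, jar, regulator) is pushed more than 30 mm from its place (distance of any of wrench, grease, regulator from where it was at the start of the episode above 0.03 m).
It also fails if it takes over 72 s, if anything falls off the work surface, if the arm or the gripper's body presses on something with over 40 N, if the wrist force passes 120 N, or if a joint passes its speed limit or range.

ROBOT

A 6-joint arm with a two-finger parallel gripper is mounted at the origin on the work surface. World frame = base frame: x ahead of the robot, y to its left, z up, the work surface at z = 0. Lengths are in m, angles in degrees, forces in N, time in s.
With the tool pointing down it reaches from about 0.3 to 0.875 m from the base axis. Payload 6.4 kg.
Tool frame: the origin (TCP) lies between the finger pads; the fingertips stand 22 mm ahead of it and the grasp point (between the pads) lies 3 mm ahead of it; z points along the fingers, y is the line along which they close (so a half turn about z gives the same grasp; the last joint's range is limited). The gripper opens to 85 mm and grips with 20 to 120 N. Pads are 22 mm wide; open, the fingers measure 114 mm over their backs; the gripper's body (76 mm by 85 mm) begins 54 mm behind the grasp point. The pads swing forward as they close: fully open they stand 13 mm farther back than shut.
Start: joints at [-79.372, 10.359, 92.074, -0, 77.567, -11.82], TCP at [0.22, -0.531, 0.224] pointing down, gripper open.
Joint ranges: [-171.53, 171.53], [-51.25, 118.39], [17.06, 147.69], [-65.23, 245.23], [0, 150.52], [-178.68, 178.68]. Speed limits (degrees/s): [147.25, 147.25, 172.46, 180, 180, 180].

INTERFACE

Orientations are given as a 3x3 rotation matrix whose columns are the frame's x, y, z axes.
In Python, from cell import * gives the robot as it stands.
- The arm moves only by the tool play_rows, never from a script. Its arguments are lists of equal length, an entry for each row: "xyz": the shift along the world's x, y, z in m, a list of three; "rotation": the turn, a rotation vector about the world's x, y, z in rad, a list of three. In form: {"xyz": [[tx, ty, tz], ...], "rotation": [[ax, ay, az], ...]}. A call has exactly 8 rows; each row shifts and turns the commanded pose from where the row before left it; what a row does not reach is not made up. A row lasts 1/10 s, in which the tool goes at most 50 mm and 8.59 degrees, less where a joint would pass 70% of its speed; a pose out of reach is approached as far as the arm can. A call is refused whole if a number of a shift passes 0.05 or a number of a turn 0.15, either way. A call with a gripper value outside its range is refused whole. "grip" is the finger opening in m, from 0 to 0.0854, set as the call begins (left out, the last holds). The fingers move at their own pace and stop on an object; "squeeze" is the grip in N (left out, the last holds). Time passes only in rows, so rows that do not move let the fingers close, or fill a call up. It gives the time, the measured TCP pose, the force, the opening and the grip force at its end, in the units of the state.
- state(): the state, without advancing time (a new reading comes with each control period).
- snapshot(name): name is "side" or "top"; returns a dict with "image" (420x560x3 uint8, red, green, blue), "intrinsics" (3x3 intrinsics, pixels), "eye" and "rotation" of the camera in the world. Camera axes: x right, y up, looking along -z (the intrinsics and any distortion apply to the point x, -y, -z); pixel columns grow to the right and rows downward; lengths in m; the calibration is good to about 2 mm. A picture is of the moment at which its call begins. There is no depth.
- close_job(): hands the job in; it is judged then, once.
Trained networks look in a picture, given as the dict that the camera call returned (one of the last four; its "shot" number tells which), for a name from the list of things; names that differ only in an ending like _2 or _b are one class to them, and where a whole thing is asked for, a point or a joint stands for the part that bears it (a point fixed in the world has none). Each returns a list of dicts, best first, with "p" (0 to 1); they miss things now and then, are a little off and sometimes report something else, mostly with a low value. They report only what shows in the picture. A call takes as long as a camera call.
- boxes_of(picture, query): "centre" ([x, y, z] in m, in world coordinates, good to about 4 mm: the middle of the surface that is visible of it).
- trace(picture, query): "pixels" (420x560 bool, what is visible of it).
- place_of(picture, query): "centre" ([x, y, z] in m, in world coordinates, good to about 4 mm: a listed point, or the origin of a listed thing).
The state is a dict: "clock": time; "qpos": joint angles; "joint_velocities": joint speeds; "joint_efforts": joint torques, N m; "eef_pos": TCP position; "ee_rot": TCP orientation; "ft_force": force on the tool from outside, world axes, zero at the start; "ft_torque": the same for the moment, N m; "gripper_width": opening from 0.0 (shut) to 1.0 (fully open); "finger_force": force on a finger pad.
Only numpy, scipy, OpenCV 4.12 (cv2) and the standard library are available. Lean on these libraries where they do the work, as an engineer would, in place of code of your own. Each camera call takes 0.05 s, during which the arm holds its last target. There are 200 camera calls.

## Working session

There is one attempt and no reset: what is moved stays moved. The work goes in short steps, Python scripts to look and compute and a tool call to move; the robot and the scene stay as the last step left them, time stands still between calls to the robot, and variables do not carry over. Pictures are saved under pics/ and viewed, at most 10 in all, crops included, and the job is handed in when it is done.

Besides the shell and the picture viewer there is one more tool, called as name(argument=value, ...) on one line, values as JSON. play_rows: Moves the arm, as the interface text tells. Its arguments: {"type":"object","properties":{"xyz":{"type":"array"},"rotation":{"type":"array"},"grip":{"type":"number"},"squeeze":{"type":"number"}},"required":["xyz","rotation"]}

```bash
mkdir -p pics; cat > h.py <<'E'
from cell import *
import numpy as np, cv2
def save(s,n): cv2.imwrite(f'pics/{n}.png',s['image'][:,:,::-1])
def proj(s,p):
    c=np.array(s['rotation']).T@(np.array(p)-np.array(s['eye'])); v=np.array([c[0],-c[1],-c[2]]); u=np.array(s['intrinsics'])@v; return u[:2]/u[2]
def ray(s,px,z):
    v=np.linalg.inv(np.array(s['intrinsics']))@np.array([px[0],px[1],1.]); d=np.array(s['rotation'])@np.array([v[0],-v[1],-v[2]]); e=np.array(s['eye']); return e+d*(z-e[2])/d[2]
E
python3 - <<'E'
from h import *
np.set_printoptions(precision=4,suppress=True)
for n in('side','top'):
    s=snapshot(n); save(s,n+'0'); print(n,s['eye'],s['intrinsics'],s['rotation'],s.keys())
    for q in('cap_a','pedestal','seat','shield_hinge','shield_edge','mat','wrench','grease','regulator'):
        print(q,[(np.round(d['centre'],4).tolist(),round(d['p'],2)) for d in place_of(s,q)[:3]])
E
python3 -c "
import cv2,numpy as np
a=cv2.imread('pics/side0.png');print(a.shape)"
```

```text
side [0.2131 0.8176 0.7416] [[386.5341   0.     282.8291]
 [  0.     386.5341 210.2111]
 [  0.       0.       1.    ]] [[-0.8973  0.2495 -0.3642]
 [-0.4411 -0.543   0.7146]
 [-0.0195  0.8018  0.5973]] dict_keys(['image', 'intrinsics', 'eye', 'rotation', 'shot'])
cap_a [([0.6377, -0.1933, -0.0002], 0.75), ([0.5285, -0.2011, 0.003], 0.67), ([0.5928, 0.1541, 0.2895], 0.28)]
pedestal [([0.5158, 0.1632, -0.0012], 0.73)]
seat [([0.5184, 0.1608, 0.1128], 0.83)]
shield_hinge [([0.5793, 0.1544, 0.1865], 0.87)]
shield_edge [([0.5887, 0.1558, 0.2907], 0.88), ([0.588, -0.1997, -0.0031], 0.58)]
mat [([0.5878, -0.2005, -0.0052], 0.79), ([0.6214, 0.4406, 0.003], 0.46)]
wrench [([0.3967, 0.3672, 0.001], 0.69)]
grease [([0.7677, -0.0227, -0.0033], 0.85)]
regulator [([0.6202, 0.4379, 0.0024], 0.72)]
top [0.4064 0.1025 1.0842] [[432.0639   0.     282.7644]
 [  0.     432.0639 207.0039]
 [  0.       0.       1.    ]] [[-0.0208  0.9834 -0.1803]
 [-0.9997 -0.0178  0.0181]
 [ 0.0146  0.1806  0.9834]] dict_keys(['image', 'intrinsics', 'eye', 'rotation', 'shot'])
cap_a [([0.6372, -0.1994, 0.0015], 0.87), ([0.5874, 0.1559, 0.2867], 0.43)]
pedestal [([0.5165, 0.1595, -0.0013], 0.9)]
seat [([0.5188, 0.1629, 0.1098], 0.76), ([0.5174, 0.1603, 0.0003], 0.25)]
shield_hinge [([0.5799, 0.1547, 0.1838], 0.83), ([0.5178, 0.1618, 0.002], 0.39)]
shield_edge [([0.5897, 0.1548, 0.2933], 0.87)]
mat [([0.5855, -0.2028, 0.0011], 0.83)]
wrench [([0.3957, 0.359, 0.005], 0.88)]
grease [([0.7629, -0.0237, -0.0023], 0.9)]
regulator [([0.6136, 0.4377, 0.0023], 0.94)]
(420, 560, 3)
```

View pics/side0.png

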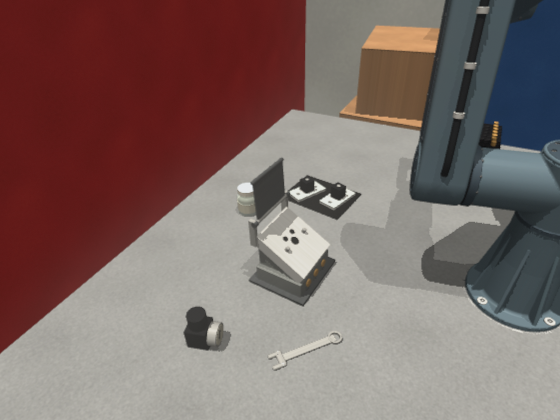

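View pics/top0.png

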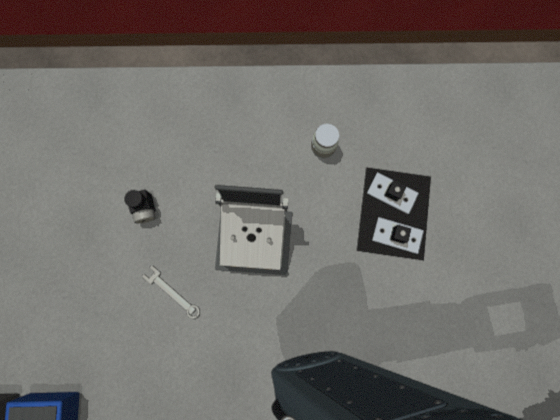

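The side view shows the pedestal at about (290,245), the caps on the mat at (307,187) and (338,195), the jar at (247,198), the wrench at (305,350) and the regulator at (203,328). In the top view the pins are at about (234,238) and (269,240), and the caps at (393,193) and (399,235).

```bash
python3 - <<'E'
import cv2,numpy as np
t=cv2.imread('pics/top0.png');s=cv2.imread('pics/side0.png')
a=cv2.resize(t[165:265,355:435],(400,500),interpolation=cv2.INTER_CUBIC)
b=cv2.resize(t[185:275,210:290],(400,450),interpolation=cv2.INTER_CUBIC)
b=cv2.copyMakeBorder(b,0,50,0,0,cv2.BORDER_CONSTANT)
cv2.imwrite('pics/crop.png',np.hstack([a,b]))
E
```

```text
(no output)
```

View pics/crop.png

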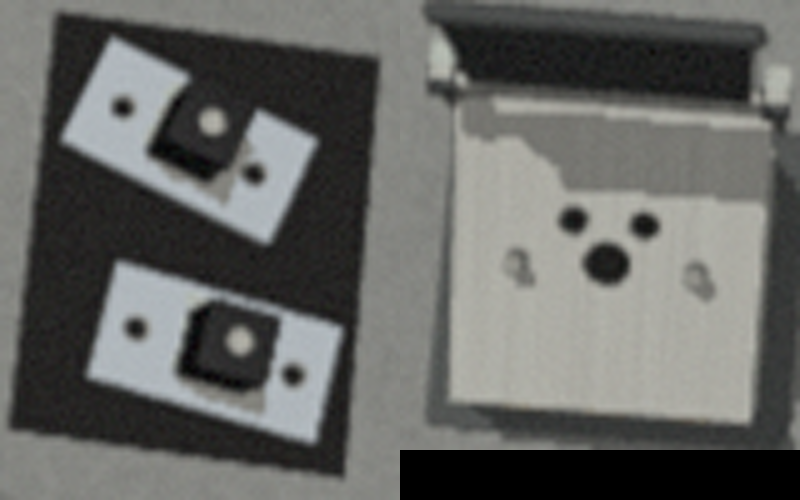

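The crop's left half shows the caps. The upper one has its holes at crop (123,106)/(254,173), the lower one at (136,327)/(292,375). The right half shows the pins at about (515,260)/(695,275). I'll turn these pixels into spacings.

```bash
python3 - <<'E'
from h import *
np.set_printoptions(precision=4,suppress=True)
s=snapshot('top')
t=cv2.imread('pics/top0.png')
g=cv2.cvtColor(t,cv2.COLOR_BGR2GRAY).astype(float)
def dark(cx,cy,thr=None,r=4):
    x0,y0=int(round(cx)),int(round(cy)); w=g[y0-r:y0+r+1,x0-r:x0+r+1]; d=np.clip(np.percentile(w,70)-20-w,0,None)
    yy,xx=np.mgrid[y0-r:y0+r+1,x0-r:x0+r+1]; m=(xx-x0)**2+(yy-y0)**2<=r*r; d=d*m
    return (xx*d).sum()/d.sum(),(yy*d).sum()/d.sum()
def c5(x,y,ox,oy): return ((x+.5)/5-.5+ox,(y+.5)/5-.5+oy)
for nm,h in(('far',[(123,106),(254,173)]),('near',[(136,327),(292,375)])):
    P=[]
    for q in h:
        p=c5(*q,355,165); d=dark(*p,r=3); print(p,d); P.append((ray(s,p,.013),ray(s,d,.013)))
    for k in(0,1):
        v=P[0][k]-P[1][k]; print(nm,np.linalg.norm(v),(P[0][k]+P[1][k])/2,np.degrees(np.arctan2(v[1],v[0])))
# pins
P=[ray(s,c5(*q,210,185),.12) for q in((515,258),(694,272))]
v=P[0]-P[1];print('pins',np.linalg.norm(v),(P[0]+P[1])/2,np.degrees(np.arctan2(v[1],v[0])),P)
# seat corners
sm=trace(s,'seat')[0]['pixels'].astype(np.uint8); print('seat area',sm.sum(),cv2.minAreaRect(np.argwhere(sm)[:,::-1].astype(np.float32)))
# predicted pin tip px for each spacing; seat yaw from hinge
for yaw in(-6,-5,-4):
  c,sn=np.cos(np.radians(yaw)),np.sin(np.radians(yaw)); o=np.array([.518,.1615,.11])
  ex=np.array([c,sn,0]);ey=np.array([-sn,c,0]);n=-.5*ex+np.array([0,0,.866]); up=.866*ex+np.array([0,0,.5])
  for sp in(74,81): print(yaw,sp,[ (proj(s,o+k*ey*sp/2000+h*n)-[210,185])*5+2 for k in(1,-1) for h in(0,.013)])
  print('hinge',o+.065*ex+[0,0,.075],'corners',[(proj(s,o+a*up+b*ey)-[210,185])*5+2 for a,b in((-.075,.07),(-.075,-.07),(.075,.07),(.075,-.07))])
print(state()['ee_rot'],state()['eef_pos'])
E
```

```text
(379.2, 185.8) (np.float64(379.08112206216833), np.float64(186.02501895375283))
(405.4, 199.2) (np.float64(405.14595767769947), np.float64(199.26948815337312))
far 0.07400741366187533 [ 0.6354 -0.1968  0.013 ] 60.85044588815153
far 0.0735255921114889 [ 0.635  -0.1963  0.013 ] 61.011289612490486
(381.8, 230.0) (np.float64(381.7222222222221), np.float64(230.2031619385343))
(413.0, 239.6) (np.float64(413.11240812797234), np.float64(239.59547485228418))
near 0.08083685119285319 [ 0.527  -0.2024  0.013 ] 71.541568887336
near 0.08116065063049467 [ 0.5268 -0.2024  0.013 ] 71.99987048665778
pins 0.08057423449798118 [ 0.5115 -0.0209  0.12  ] 84.41488302431064 [array([0.5154, 0.0192, 0.12  ]), array([ 0.5076, -0.061 ,  0.12  ])]Traceback (most recent call last):
  File "<stdin>", line 21, in <module>
IndexError: list index out of range
```

```bash
python3 - <<'E'
from h import *
np.set_printoptions(precision=4,suppress=True)
s=snapshot('top')
def c5(x,y,ox,oy): return ((x+.5)/5-.5+ox,(y+.5)/5-.5+oy)
P=[ray(s,c5(*q,210,185),.12) for q in((115,258),(294,272))]
v=P[0]-P[1];print('pins',np.linalg.norm(v),(P[0]+P[1])/2,np.degrees(np.arctan2(v[1],v[0])))
for yaw in(-6,-5,-4):
  c,sn=np.cos(np.radians(yaw)),np.sin(np.radians(yaw)); o=np.array([.518,.1615,.11])
  ex=np.array([c,sn,0]);ey=np.array([-sn,c,0]);n=-.5*ex+np.array([0,0,.866]); up=.866*ex+np.array([0,0,.5])
  for sp in(74,81): print(yaw,sp,*[ (proj(s,o+k*ey*sp/2000+h*n)-[210,185])*5+2 for k in(1,-1) for h in(0,.013)])
  print('corners',*[(proj(s,o+a*up+b*ey)-[210,185])*5+2 for a,b in((-.075,.07),(-.075,-.07),(.075,.07),(.075,-.07))])
E
python3 - <<'E'
import cv2,numpy as np
t=cv2.imread('pics/top0.png');s=cv2.imread('pics/side0.png')
a=cv2.resize(t[225:250,225:280],(800,364),interpolation=cv2.INTER_CUBIC)
b=cv2.resize(s[215:265,250:340],(405,225),interpolation=cv2.INTER_CUBIC)
b=cv2.copyMakeBorder(b,0,0,0,395,cv2.BORDER_CONSTANT)
cv2.imwrite('pics/crop2.png',np.vstack([a,b]))
E
```

```text
pins 0.08034926296915236 [0.515  0.1584 0.12  ] 84.41450313986445
-6 74 [117.357  253.9209] [113.3502 265.4289] [280.3587 267.8534] [278.421 279.539]
-6 81 [109.648 253.262] [105.5433 264.7615] [288.0687 268.5124] [286.229  280.2064]
corners [ 39.8023 396.0824] [340.4572 421.7985] [49.8023 91.5086] [366.3182 118.5429]
-5 74 [117.2199 255.338 ] [113.4642 266.8848] [280.4762 266.4349] [278.7935 278.1205]
-5 81 [109.4969 254.8131] [105.6431 266.3533] [288.1964 266.9597] [286.6117 278.6518]
corners [ 41.9693 398.9146] [343.0966 419.335 ] [46.9549 94.0257] [363.962  115.6266]
-4 74 [117.1077 256.7571] [113.6038 268.3383] [280.5688 265.0151] [279.1411 276.6962]
-4 81 [109.3731 256.3664] [105.7709 267.9429] [288.2967 265.4055] [286.9671 277.0913]
corners [ 44.1871 401.7083] [345.6918 416.8265] [44.1504 96.5914] [361.5557 112.7523]
```

View pics/crop2.png

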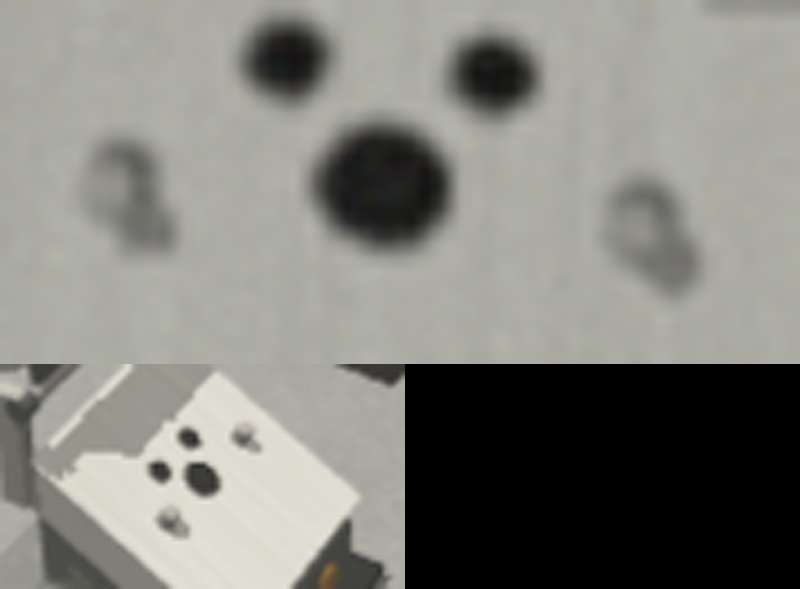

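Both crop views agree. The pins are 36.3 px apart where 81 mm predicts 36.2 and 74 mm predicts 33.0, so the nearer cap (81 mm, at about x 0.527) should fit. Next I triangulate the pins and plan the pick.

```bash
cat >> h.py <<'E'
from scipy.spatial.transform import Rotation as Ro
from scipy.optimize import least_squares
def Rz(d): return Ro.from_euler('z',d,degrees=True).as_matrix()
def go(pos,R):
    st=state(); p=np.array(st['eef_pos']);A=np.array(st['ee_rot']); w=Ro.from_matrix(np.array(R)@A.T).as_rotvec()
    d=np.array(pos)-p; n=max(np.linalg.norm(d)/.048,np.linalg.norm(w)/.145); k=max(8,int(np.ceil(n)))
    print('t',round(st['clock'],2),'d',d.round(4),'w',w.round(4),'need rows',round(n,1),'per row of 8k:',[( (d/m).round(4).tolist(),(w/m).round(4).tolist(),m) for m in (8,16) if m>=n])
E
python3 - <<'E'
from h import *
np.set_printoptions(precision=4,suppress=True)
s=snapshot('top');sd=snapshot('side'); st=state(); print(st['eef_pos'],st['ee_rot'],st['gripper_width'])
obs=[(s,(232.2,237.6),1),(s,(268.5,239.95),-1),(sd,(287.3,248.5),1),(sd,(303.5,229.6),-1)]
def pin(v,k,h):
    c,sn=np.cos(v[3]),np.sin(v[3]);n=np.array([-.5*c,-.5*sn,.866]);return np.array([v[0],v[1],.11])+np.array([-sn,c,0])*k*v[2]/2+h*n
for h in(.009,.013):
  f=lambda v:np.concatenate([proj(S,pin(v,k,h))-p for S,p,k in obs]); r=least_squares(f,[.517,.16,.08,-.08]); print(h,r.x,np.degrees(r.x[3]),r.fun)
ey=np.array([np.cos(np.radians(71.8)),np.sin(np.radians(71.8)),0]); z=np.array([0,0,-1.])
for sg in(1,-1):
  y=sg*ey; R=np.column_stack([np.cross(y,z),y,z]); go([.527,-.2024,.11],R)
E
```

```text
[ 0.2196 -0.5314  0.2237] [[ 0.9242  0.3819  0.    ]
 [ 0.3819 -0.9242 -0.    ]
 [ 0.      0.     -1.    ]] 1.0012588809791843
0.009 [ 0.5176  0.1599  0.0816 -0.0826] -4.734598480163038 [-0.6546 -0.2205 -0.6066 -0.2688  0.5049 -0.7784  0.5686 -0.7819]
0.013 [ 0.519   0.1606  0.0815 -0.0821] -4.702020651890853 [-1.152  -0.0892 -1.0382 -0.1542  0.6034 -1.586   0.6637 -1.5705]
t 1.25 d [ 0.3074  0.329  -0.1137] w [-0.      0.      2.4321] need rows 16.8 per row of 8k: []
t 1.25 d [ 0.3074  0.329  -0.1137] w [ 0.      0.     -0.7095] need rows 9.7 per row of 8k: [([0.0192, 0.0206, -0.0071], [0.0, 0.0, -0.0443], 16)]
```

play_rows(xyz=[[0.035, 0.035, 0], [0.035, 0.035, 0], [0.035, 0.035, 0], [0.035, 0.035, 0], [0.035, 0.035, -0.01], [0.033, 0.035, -0.02], [0.033, 0.035, -0.02], [0.033, 0.035, -0.02]], rotation=[[0, 0, -0.08], [0, 0, -0.08], [0, 0, -0.08], [0, 0, -0.08], [0, 0, -0.08], [0, 0, -0.08], [0, 0, -0.08], [0, 0, -0.08]], grip=0.085, squeeze=40)

```text
clock: 2.05
eef_pos: [0.4905, -0.2545, 0.1559]
ee_rot: [[0.969, -0.249, 0.001], [-0.249, -0.969, -0.001], [0.001, 0.0, -1.0]]
ft_force: [1.1, -0.8, -0.0]
gripper_width: 0.996
finger_force: 0.0
```

play_rows(xyz=[[0.03, 0.04, -0.015], [0.01, 0.01, -0.015], [0, 0, -0.005], [0, 0, -0.005], [0, 0, 0], [0, 0, 0], [0, 0, 0], [0, 0, 0]], rotation=[[0, 0, -0.07], [0, 0, 0], [0, 0, 0], [0, 0, 0], [0, 0, 0], [0, 0, 0], [0, 0, 0], [0, 0, 0]])

```text
clock: 2.85
eef_pos: [0.528, -0.2085, 0.1175]
ee_rot: [[0.949, -0.314, 0.001], [-0.314, -0.949, -0.001], [0.001, 0.0, -1.0]]
ft_force: [-0.3, 0.6, 0.7]
gripper_width: 0.998
finger_force: 0.0
```

```bash
cat >> h.py <<'E'
def down(az):
    y=np.array([np.cos(np.radians(az)),np.sin(np.radians(az)),0]);z=np.array([0,0,-1.]);return np.column_stack([np.cross(y,z),y,z])
E
python3 - <<'E'
from h import *
go([.527,-.2024,.04],down(-108.2)); st=state(); print(st['eef_pos'],st['qpos'],st['ft_force'])
E
```

```text
t 2.85 d [-0.001   0.0061 -0.0775] w [0.0006 0.001  0.0017] need rows 1.6 per row of 8k: [([-0.0001, 0.0008, -0.0097], [0.0001, 0.0001, 0.0002], 8), ([-0.0001, 0.0004, -0.0048], [0.0, 0.0001, 0.0001], 16)]
[ 0.52801133 -0.20854835  0.11752402] [-3.35285999e+01  1.61242773e+01  9.82667853e+01  1.32428366e-04
  6.55424804e+01  7.47680052e+01] [-0.30454485  0.64322109  0.67826729]
```

play_rows(xyz=[[-0.001, 0.006, -0.02], [0, 0, -0.02], [0, 0, -0.02], [0, 0, -0.01], [0, 0, -0.007], [0, 0, 0], [0, 0, 0], [0, 0, 0]], rotation=[[0, 0, 0], [0, 0, 0], [0, 0, 0], [0, 0, 0], [0, 0, 0], [0, 0, 0], [0, 0, 0], [0, 0, 0]])

```text
clock: 3.65
eef_pos: [0.5277, -0.2022, 0.0408]
ee_rot: [[0.95, -0.313, 0.001], [-0.313, -0.95, -0.001], [0.002, 0.0, -1.0]]
ft_force: [0.2, 0.1, 0.5]
gripper_width: 0.996
finger_force: 0.0
```

play_rows(xyz=[[0, 0, 0], [0, 0, 0], [0, 0, 0], [0, 0, 0], [0, 0, 0], [0, 0, 0], [0, 0, 0], [0, 0, 0]], rotation=[[0, 0, 0], [0, 0, 0], [0, 0, 0], [0, 0, 0], [0, 0, 0], [0, 0, 0], [0, 0, 0], [0, 0, 0]], grip=0.0, squeeze=50)

```text
clock: 4.45
eef_pos: [0.5274, -0.202, 0.0404]
ee_rot: [[0.95, -0.313, 0.001], [-0.313, -0.95, -0.001], [0.001, 0.0, -1.0]]
ft_force: [-0.7, -1.0, 5.0]
gripper_width: 0.4
finger_force: 50.7
```

```bash
cat >> h.py <<'E'
O=np.array([.5178,.160,.11]); YAW=-4.7
def seatf(yaw=None):
    yaw=YAW if yaw is None else yaw; ex=Rz(yaw)[:,0]; ey=Rz(yaw)[:,1]; n=-.5*ex+np.array([0,0,np.sqrt(.75)]); return np.column_stack([np.cross(ey,n),ey,n])
def toolR(S): return np.column_stack([S[:,0],-S[:,1],-S[:,2]])
E
python3 - <<'E'
from h import *
S=seatf()
go(O+S[:,2]*(.05+.0374),toolR(S))
E
```

```text
t 4.45 d [-0.0531  0.3656  0.1453] w [-0.1039 -0.5135  0.2308] need rows 8.3 per row of 8k: [([-0.0033, 0.0228, 0.0091], [-0.0065, -0.0321, 0.0144], 16)]
```

play_rows(xyz=[[0, 0, 0.01], [0, 0, 0.02], [0, 0, 0.03], [0, 0, 0.04], [-0.005, 0.01, 0.04], [-0.005, 0.02, 0.02], [-0.005, 0.03, 0], [-0.005, 0.03, 0]], rotation=[[0, 0, 0], [0, 0, 0], [0, 0, 0], [0, 0, 0], [0, 0, 0], [0, 0, 0], [0, 0, 0], [0, 0, 0]])

```text
clock: 5.25
eef_pos: [0.5067, -0.111, 0.2007]
ee_rot: [[0.949, -0.314, 0.001], [-0.314, -0.949, -0.0], [0.001, -0.0, -1.0]]
ft_force: [-0.0, -0.2, -2.2]
gripper_width: 0.402
finger_force: 50.3
```

```bash
python3 - <<'E'
from h import *
S=seatf()
go(O+S[:,2]*(.06+.0374),toolR(S)); st=state(); print(st['ft_force'],st['gripper_width'])
E
```

```text
t 5.25 d [-0.0374  0.275  -0.0064] w [-0.1044 -0.5134  0.2317] need rows 5.8 per row of 8k: [([-0.0047, 0.0344, -0.0008], [-0.0131, -0.0642, 0.029], 8), ([-0.0023, 0.0172, -0.0004], [-0.0065, -0.0321, 0.0145], 16)]
[-0.00893228 -0.22489772 -2.20130525] 0.401724208508523
```

play_rows(xyz=[[-0.005, 0.034, 0.02], [-0.005, 0.034, 0.0], [-0.005, 0.034, 0.0], [-0.005, 0.034, 0], [-0.005, 0.034, 0], [-0.005, 0.035, 0], [-0.004, 0.035, -0.011], [-0.003, 0.035, -0.015]], rotation=[[-0.013, -0.064, 0.029], [-0.013, -0.064, 0.029], [-0.013, -0.064, 0.029], [-0.013, -0.064, 0.029], [-0.013, -0.064, 0.029], [-0.013, -0.064, 0.029], [-0.013, -0.064, 0.029], [-0.013, -0.064, 0.029]])

```text
clock: 6.05
eef_pos: [0.4695, 0.1647, 0.1946]
ee_rot: [[0.862, -0.08, 0.5], [-0.069, -0.997, -0.039], [0.502, -0.001, -0.865]]
ft_force: [0.9, -0.6, -4.2]
gripper_width: 0.4
finger_force: 50.7
```

play_rows(xyz=[[0, 0, 0], [0, 0, 0], [0, 0, 0], [0, 0, 0], [0, 0, 0], [0, 0, 0], [0, 0, 0], [0, 0, 0]], rotation=[[0, 0, 0], [0, 0, 0], [0, 0, 0], [0, 0, 0], [0, 0, 0], [0, 0, 0], [0, 0, 0], [0, 0, 0]])

```text
clock: 6.85
eef_pos: [0.4701, 0.163, 0.1939]
ee_rot: [[0.864, -0.081, 0.496], [-0.07, -0.997, -0.041], [0.498, 0.0, -0.867]]
ft_force: [-0.7, 0.1, -2.7]
gripper_width: 0.401
finger_force: 50.9
```

```bash
python3 - <<'E'
from h import *
np.set_printoptions(precision=4,suppress=True)
S=seatf()
go(O+S[:,2]*(.03+.0374),toolR(S)); st=state(); print(st['ft_force'],st['gripper_width'],st['qpos'])
sd=snapshot('side');t=snapshot('top');save(sd,'side1');save(t,'top1')
for s in(sd,t): print([(np.round(d['centre'],4).tolist(),round(d['p'],2)) for d in place_of(s,'cap_a')[:3]])
a=cv2.resize(sd['image'][170:270,245:345,::-1],(400,400),interpolation=cv2.INTER_CUBIC)
b=cv2.resize(t['image'][190:290,205:305,::-1],(400,400),interpolation=cv2.INTER_CUBIC)
cv2.imwrite('pics/c3.png',np.hstack([a,b]))
E
```

```text
t 6.85 d [ 0.0141 -0.0002 -0.0255] w [ 0.0002 -0.0023 -0.0005] need rows 0.6 per row of 8k: [([0.0018, -0.0, -0.0032], [0.0, -0.0003, -0.0001], 8), ([0.0009, -0.0, -0.0016], [0.0, -0.0001, -0.0], 16)]
[-0.65    0.0947 -2.7264] 0.4009729854424806 [ 10.4098 -15.6507 125.9034 -11.3532  41.3044 111.7207]
[([0.6371, -0.1957, -0.0007], 0.93), ([0.4902, 0.1615, 0.1644], 0.68)]
[([0.6375, -0.1979, 0.0026], 0.9), ([0.4849, 0.1596, 0.1624], 0.62)]
```

View pics/c3.png

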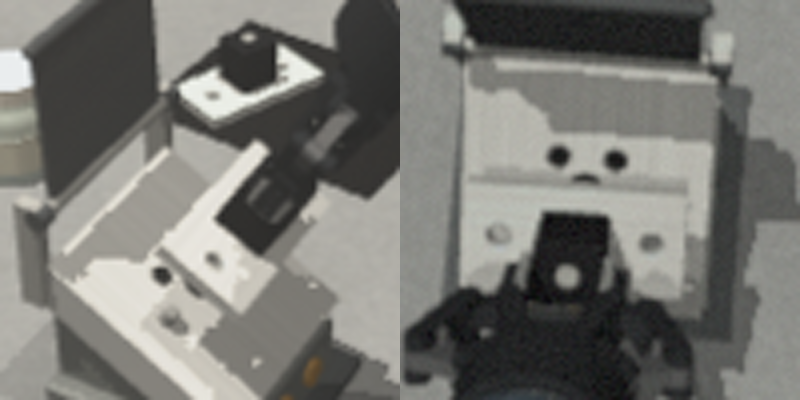

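The crop shows the cap held square above the seat. Its holes are at top crop (498,234) and (651,243), and one is at side crop (214,259). I'll compare them per camera with the pins, so camera bias cancels.

```bash
python3 - <<'E'
from h import *
np.set_printoptions(precision=4,suppress=True)
s=snapshot('top');sd=snapshot('side');st=state();T=np.array(st['eef_pos']);R=np.array(st['ee_rot'])
C=np.column_stack([R[:,0],-R[:,1],-R[:,2]]); o=T+R[:,2]*.0374
g=lambda x,y,ox,oy:((x+.5)/4-.5+ox,(y+.5)/4-.5+oy)
hol=[(s,g(98,234,205,190),1),(s,g(251,243,205,190),-1),(sd,g(214,259,245,170),1)]
for S,p,k in hol: print('hole obs',np.array(p),'pred',proj(S,o+C@[0,k*.0405,.010]))
# fit in-plane cap offset (world) with camera-specific bias unknown: top only & both
f=lambda v,H:np.concatenate([proj(S,o+C@([v[0],v[1],0]+Ro.from_rotvec([0,0,v[2]]).as_matrix()@[0,k*.0405,.010]))-p for S,p,k in H])
for H in(hol[:2],hol): r=least_squares(lambda v:f(v,H),[0,0,0],x_scale=.01);print('cap offset in cap frame',r.x,r.fun)
obs=[(s,(232.2,237.6),1),(s,(268.5,239.95),-1),(sd,(287.3,248.5),1),(sd,(303.5,229.6),-1)]
for h in(.009,.013):
 for H in(obs[:2],obs):
  def fs(v):
    B=seatf(YAW+np.degrees(v[2])); return np.concatenate([proj(S,O+B@[v[0],v[1]+k*.0405,h])-p for S,p,k in H])
  r=least_squares(fs,[0,0,0],x_scale=.01);print('seat offset',h,r.x,r.fun)
E
```

```text
hole obs [229.125 248.125] pred [228.2225 248.6517]
hole obs [267.375 250.375] pred [266.5391 251.0035]
hole obs [298.125 234.375] pred [298.975  234.8288]
cap offset in cap frame [ 0.0015 -0.0018  0.0029] [-0.045  -0.0007  0.045   0.0022]
cap offset in cap frame [ 0.0017 -0.0013 -0.002 ] [-0.2598 -0.1823 -0.173  -0.0094  0.5557 -0.3745]
seat offset 0.009 [-0.0007 -0.0016 -0.0019] [ 0.1232  0.0075 -0.123  -0.0113]
seat offset 0.009 [-0.0006 -0.0001 -0.0017] [-0.5113 -0.0728 -0.7552 -0.1008  0.6748 -0.7297  0.6363 -0.5822]
seat offset 0.013 [ 0.0011 -0.0018 -0.002 ] [ 0.0416  0.0025 -0.0416 -0.0038]
seat offset 0.013 [ 0.0003  0.0008 -0.0014] [-1.1507  0.2598 -1.2417  0.2332  0.9096 -1.5464  0.9092 -1.4222]
```

```bash
python3 - <<'E'
from h import *
S=seatf(); go(O+S@[-.0012,0,.018+.0374],toolR(S))
E
```

```text
t 7.15 d [ 0.0192 -0.001  -0.0364] w [ 0.0002 -0.0024 -0.0012] need rows 0.9 per row of 8k: [([0.0024, -0.0001, -0.0046], [0.0, -0.0003, -0.0002], 8), ([0.0012, -0.0001, -0.0023], [0.0, -0.0002, -0.0001], 16)]
```

play_rows(xyz=[[0.0032, -0.0002, -0.006], [0.0032, -0.0002, -0.006], [0.0032, -0.0002, -0.006], [0.0032, -0.0002, -0.006], [0.0032, -0.0002, -0.006], [0.0032, 0, -0.0064], [0, 0, 0], [0, 0, 0]], rotation=[[0, -0.002, -0.001], [0, 0, 0], [0, 0, 0], [0, 0, 0], [0, 0, 0], [0, 0, 0], [0, 0, 0], [0, 0, 0]])

```text
clock: 7.95
eef_pos: [0.4891, 0.1622, 0.1571]
ee_rot: [[0.864, -0.082, 0.497], [-0.071, -0.997, -0.041], [0.499, 0.001, -0.867]]
ft_force: [-0.5, 0.1, -1.4]
gripper_width: 0.401
finger_force: 50.9
```

```bash
python3 - <<'E'
from h import *
np.set_printoptions(precision=4,suppress=True)
S=seatf(); go(O+S@[-.0012,0,.018+.0374],toolR(S)); print(state()['ft_force'])
sd=snapshot('side');t=snapshot('top')
a=cv2.resize(sd['image'][195:270,255:330,::-1],(400,400),interpolation=cv2.INTER_CUBIC)
b=cv2.resize(t['image'][200:275,210:285,::-1],(400,400),interpolation=cv2.INTER_CUBIC)
cv2.imwrite('pics/c4.png',np.hstack([a,b]))
E
```

```text
t 7.95 d [0.     0.0001 0.0003] w [ 0.0004 -0.0011 -0.    ] need rows 0.0 per row of 8k: [([0.0, 0.0, 0.0], [0.0001, -0.0001, -0.0], 8), ([0.0, 0.0, 0.0], [0.0, -0.0001, -0.0], 16)]
[-0.4745  0.1264 -1.3869]
```

View pics/c4.png

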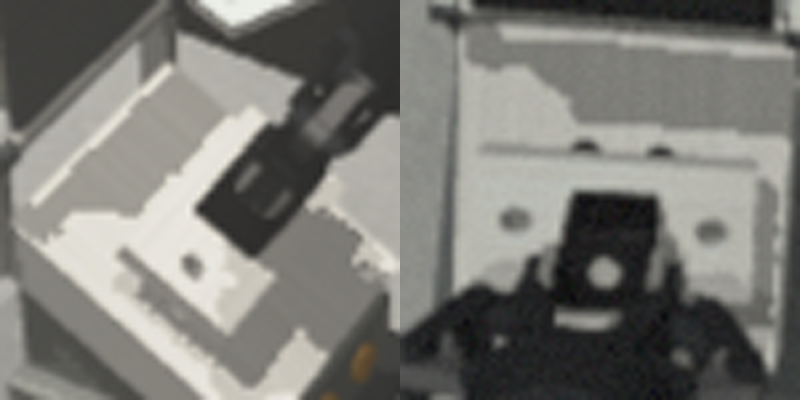

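The cap hovers square over the seat, with its holes at top crop (515,219)/(711,231) lying over the pins. I'll go down the normal slowly and watch the force.

play_rows(xyz=[[0.0005, 0, -0.0009], [0.0005, 0, -0.0009], [0.0005, 0, -0.0009], [0.0005, -0.0001, -0.0009], [0.0005, -0.0001, -0.0008], [0.0005, -0.0001, -0.0009], [0.0005, 0, -0.0008], [0, 0, 0]], rotation=[[0, 0, 0], [0, 0, 0], [0, 0, 0], [0, 0, 0], [0, 0, 0], [0, 0, 0], [0, 0, 0], [0, 0, 0]])

```text
clock: 8.85
eef_pos: [0.4927, 0.162, 0.1512]
ee_rot: [[0.863, -0.082, 0.498], [-0.071, -0.997, -0.041], [0.5, 0.0, -0.866]]
ft_force: [0.8, 0.0, -2.2]
gripper_width: 0.401
finger_force: 50.9
```

```bash
cat >> h.py <<'E'
def rep():
    st=state();S=seatf();T=np.array(st['eef_pos']); print('t',round(st['clock'],2),'cap in seat mm',(S.T@(T-O)*1e3-[0,0,37.4]).round(2),'F seat',(S.T@np.array(st['ft_force'])).round(2),'M seat',(S.T@np.array(st['ft_torque'])).round(3),'rot',(S.T@Ro.from_matrix(np.array(st['ee_rot'])@toolR(S).T).as_rotvec()).round(4))
E
python3 -c "
from h import *
rep()"
```

```text
t 8.85 cap in seat mm [-1.14 -0.08 10.88] F seat [-0.37  0.07 -2.29] M seat [-0.017  0.444  0.001] rot [-0.0002  0.0004  0.0002]
```

play_rows(xyz=[[0.0005, 0, -0.0009], [0.0005, 0, -0.0009], [0.0005, 0, -0.0009], [0.0005, -0.0001, -0.0008], [0.0005, -0.0001, -0.0009], [0.0005, -0.0001, -0.0008], [0, 0, 0], [0, 0, 0]], rotation=[[0, 0, 0], [0, 0, 0], [0, 0, 0], [0, 0, 0], [0, 0, 0], [0, 0, 0], [0, 0, 0], [0, 0, 0]])

```text
clock: 9.65
eef_pos: [0.4957, 0.1617, 0.1461]
ee_rot: [[0.863, -0.082, 0.498], [-0.071, -0.997, -0.041], [0.5, 0.0, -0.866]]
ft_force: [0.2, 0.0, -2.6]
gripper_width: 0.401
finger_force: 50.9
```

```bash
python3 -c "
from h import *
rep()"
```

```text
t 9.65 cap in seat mm [-1.1  -0.11  4.97] F seat [-1.08  0.05 -2.34] M seat [-0.004  0.427 -0.071] rot [-0.0002  0.0003  0.0002]
```

Over the pins with hardly any force, so it goes on home.

play_rows(xyz=[[0.0005, 0, -0.0009], [0.0005, 0, -0.0009], [0.0005, 0, -0.0009], [0.0005, -0.0001, -0.0008], [0.0003, -0.0001, -0.0005], [0.0003, 0, -0.0004], [0, 0, 0], [0, 0, 0]], rotation=[[0, 0, 0], [0, 0, 0], [0, 0, 0], [0, 0, 0], [0, 0, 0], [0, 0, 0], [0, 0, 0], [0, 0, 0]])

```text
clock: 10.45
eef_pos: [0.4981, 0.1617, 0.1419]
ee_rot: [[0.863, -0.082, 0.498], [-0.071, -0.997, -0.041], [0.499, 0.0, -0.866]]
ft_force: [-5.5, 1.7, 3.8]
gripper_width: 0.402
finger_force: 51.7
```

```bash
python3 -c "
from h import *
rep()"
```

```text
t 10.45 cap in seat mm [-1.2   0.07  0.13] F seat [-3.    1.24  6.09] M seat [-0.186  0.729 -0.051] rot [-0.0001  0.0006  0.0004]
```

play_rows(xyz=[[0.0003, 0, -0.0004], [0.0003, 0, -0.0004], [0, 0, 0], [0, 0, 0], [-0.0003, 0, 0.0004], [-0.0003, 0, 0.0004], [0, 0, 0], [0, 0, 0]], rotation=[[0, 0, 0], [0, 0, 0], [0, 0, 0], [0, 0, 0], [0, 0, 0], [0, 0, 0], [0, 0, 0], [0, 0, 0]])

```text
clock: 11.25
eef_pos: [0.4981, 0.1617, 0.1419]
ee_rot: [[0.863, -0.082, 0.498], [-0.071, -0.997, -0.041], [0.5, 0.0, -0.866]]
ft_force: [-6.5, 2.1, 5.6]
gripper_width: 0.399
finger_force: 52.0
```

```bash
python3 -c "
from h import *
rep()"
```

```text
t 11.25 cap in seat mm [-1.17  0.1   0.12] F seat [-2.97  1.51  8.13] M seat [-0.159  0.87  -0.051] rot [0.     0.0005 0.0003]
```

play_rows(xyz=[[0, 0, 0], [0, 0, 0], [0, 0, 0], [0, 0, 0], [0, 0, 0], [0, 0, 0], [0, 0, 0], [0, 0, 0]], rotation=[[0, 0, 0], [0, 0, 0], [0, 0, 0], [0, 0, 0], [0, 0, 0], [0, 0, 0], [0, 0, 0], [0, 0, 0]], grip=0.085)

```text
clock: 12.05
eef_pos: [0.4983, 0.1615, 0.1417]
ee_rot: [[0.863, -0.082, 0.498], [-0.071, -0.997, -0.041], [0.5, 0.0, -0.866]]
ft_force: [-0.0, -0.4, 0.0]
gripper_width: 0.993
finger_force: 0.0
```

play_rows(xyz=[[-0.003, 0, 0.005], [-0.005, 0, 0.009], [-0.01, 0.001, 0.017], [-0.015, 0.001, 0.026], [-0.015, 0.001, 0.026], [-0.02, 0, 0.03], [-0.02, 0, 0.03], [0, 0, 0]], rotation=[[0, 0, 0], [0, 0, 0], [0, 0, 0], [0, 0, 0], [0, 0, 0], [0, 0, 0], [0, 0, 0], [0, 0, 0]])

```text
clock: 12.85
eef_pos: [0.4107, 0.1654, 0.2912]
ee_rot: [[0.858, -0.08, 0.507], [-0.071, -0.997, -0.038], [0.508, -0.003, -0.861]]
ft_force: [0.4, -0.5, 0.3]
gripper_width: 0.992
finger_force: 0.0
```

```bash
python3 - <<'E'
from h import *
np.set_printoptions(precision=4,suppress=True)
rep(); print(state()['eef_pos'])
sd=snapshot('side');t=snapshot('top')
for s in(sd,t):
  for q in('cap_a','shield_edge','shield_hinge'): print(q,[(np.round(d['centre'],4).tolist(),round(d['p'],2)) for d in place_of(s,q)[:3]])
a=cv2.resize(sd['image'][165:275,235:345,::-1],(400,400),interpolation=cv2.INTER_CUBIC)
b=cv2.resize(t['image'][180:290,200:310,::-1],(400,400),interpolation=cv2.INTER_CUBIC)
cv2.imwrite('pics/c5.png',np.hstack([a,b]))
E
```

```text
t 12.85 cap in seat mm [ -2.22  -3.37 173.06] F seat [ 0.55 -0.49  0.04] M seat [-0.054  0.192 -0.036] rot [ 0.0034 -0.0095 -0.0001]
[0.4107 0.1654 0.2912]
cap_a [([0.6356, -0.1951, 0.0008], 0.98), ([0.5178, 0.1594, 0.1104], 0.67)]
shield_edge [([0.592, 0.1549, 0.2921], 0.84), ([0.3952, 0.3634, -0.0034], 0.64), ([0.7694, -0.0199, -0.0031], 0.3)]
shield_hinge [([0.5804, 0.1574, 0.1867], 0.9)]
cap_a [([0.5174, 0.159, 0.1087], 0.78), ([0.6379, -0.1947, 0.0038], 0.56)]
shield_edge [([0.5904, 0.1565, 0.2905], 0.67)]
shield_hinge [([0.5825, 0.1508, 0.1849], 0.86)]
```

View pics/c5.png

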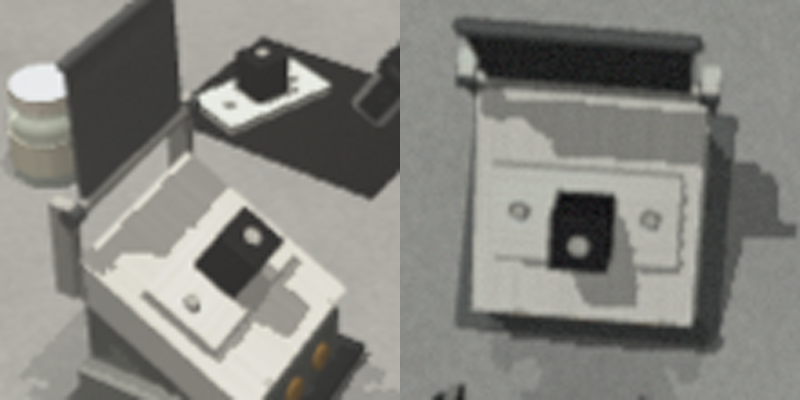

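The cap is flush, with a pin showing in each hole (top crop (520,211) and (651,219)); the shield is still up. Next I close the fingers, go over the top and behind the shield, and push it forward.

```bash
cat >> h.py <<'E'
def shield(th,r,gap=0):
    ex=Rz(YAW)[:,0];z=np.array([0,0,1.]);H=O+.065*ex+.075*z
    return H+r*(-np.cos(th)*ex+np.sin(th)*z)+(.002+gap)*(np.sin(th)*ex+np.cos(th)*z)+.011*ex+.022*z
E
python3 - <<'E'
from h import *
np.set_printoptions(precision=4,suppress=True)
R=down(YAW-90); p=shield(1.48,.078,.025); print(p); go(p,R); st=state(); print(st['qpos'])
th=np.linspace(1.48,0,17); P=[p]+[shield(t,.078+.007*(1-t/1.48)) for t in th]; print(np.diff(P,axis=0).round(4).tolist())
E
```

```text
[0.6133 0.1521 0.2871]
t 13.25 d [ 0.2033 -0.0121  0.0037] w [ 0.0438  0.519  -0.    ] need rows 4.2 per row of 8k: [([0.0254, -0.0015, 0.0005], [0.0055, 0.0649, -0.0], 8), ([0.0127, -0.0008, 0.0002], [0.0027, 0.0324, -0.0], 16)]
[ 12.9458 -30.9301 125.1005 -10.3567  57.6104 111.0009]
[[-0.0248, 0.002, -0.0023], [-0.0072, 0.0006, -0.0004], [-0.0072, 0.0006, -0.001], [-0.0071, 0.0006, -0.0017], [-0.007, 0.0006, -0.0024], [-0.0067, 0.0006, -0.003], [-0.0065, 0.0005, -0.0037], [-0.0061, 0.0005, -0.0043], [-0.0057, 0.0005, -0.0049], [-0.0053, 0.0004, -0.0054], [-0.0048, 0.0004, -0.0059], [-0.0042, 0.0003, -0.0064], [-0.0037, 0.0003, -0.0068], [-0.003, 0.0002, -0.0071], [-0.0024, 0.0002, -0.0074], [-0.0017, 0.0001, -0.0076], [-0.001, 0.0001, -0.0078]]
```

play_rows(xyz=[[0, 0, 0.03], [0, 0, 0.03], [0, 0, 0.03], [0, 0, 0.03], [0.01, 0, 0.01], [0.02, -0.001, 0], [0.03, -0.002, 0], [0.03, -0.002, 0]], rotation=[[0.0055, 0.065, 0], [0.0055, 0.065, 0], [0.0055, 0.065, 0], [0.0055, 0.065, 0], [0.0055, 0.065, 0], [0.0055, 0.065, 0], [0.0055, 0.065, 0], [0.0055, 0.065, 0]], grip=0.0, squeeze=50)

```text
clock: 14.05
eef_pos: [0.5016, 0.1593, 0.4141]
ee_rot: [[0.997, -0.082, -0.002], [-0.082, -0.997, 0.001], [-0.002, -0.001, -1.0]]
ft_force: [0.5, -0.8, 0.9]
gripper_width: -0.003
finger_force: 0.0
```

play_rows(xyz=[[0.03, -0.002, 0], [0.03, -0.002, 0], [0.03, -0.002, 0], [0.023, -0.001, 0], [0, 0, 0], [0, 0, 0], [0, 0, 0], [0, 0, 0]], rotation=[[0, 0, 0], [0, 0, 0], [0, 0, 0], [0, 0, 0], [0, 0, 0], [0, 0, 0], [0, 0, 0], [0, 0, 0]])

```text
clock: 14.85
eef_pos: [0.6127, 0.1527, 0.4152]
ee_rot: [[0.997, -0.082, 0.002], [-0.082, -0.997, 0.001], [0.002, -0.001, -1.0]]
ft_force: [-0.5, 0.9, 0.4]
gripper_width: -0.004
finger_force: 0.0
```

```bash
python3 - <<'E'
from h import *
np.set_printoptions(precision=4,suppress=True)
R=down(YAW-90); go(shield(1.48,.078,.025),R); st=state(); print(st['qpos'],st['gripper_width'],st['ft_force'])
E
```

```text
t 14.85 d [ 0.0006 -0.0006 -0.128 ] w [-0.0009  0.0019 -0.0003] need rows 2.7 per row of 8k: [([0.0001, -0.0001, -0.016], [-0.0001, 0.0002, -0.0], 8), ([0.0, -0.0, -0.008], [-0.0001, 0.0001, -0.0], 16)]
[ 3.2214 12.9343 67.5001  0.0486 99.4518 97.9101] -0.0038690004487909537 [-0.5233  0.877   0.3966]
```

The shield actually leans a little back (edge x 0.590 against hinge 0.581, so about 1.65 rad). I'll add clearance before descending.

play_rows(xyz=[[0.015, -0.001, 0], [0.005, 0, -0.01], [0, 0, -0.025], [0, 0, -0.025], [0, 0, -0.025], [0, 0, -0.025], [0, 0, -0.018], [0, 0, 0]], rotation=[[0, 0, 0], [0, 0, 0], [0, 0, 0], [0, 0, 0], [0, 0, 0], [0, 0, 0], [0, 0, 0], [0, 0, 0]])

```text
clock: 15.65
eef_pos: [0.6309, 0.1515, 0.2826]
ee_rot: [[0.997, -0.082, -0.005], [-0.082, -0.997, 0.001], [-0.005, -0.0, -1.0]]
ft_force: [0.2, 0.3, -1.4]
gripper_width: -0.002
finger_force: 0.0
```

play_rows(xyz=[[-0.01, 0.001, 0], [-0.008, 0.0006, 0], [-0.007, 0.0006, 0], [-0.007, 0.0006, 0], [-0.007, 0.0006, 0], [-0.006, 0.0006, -0.002], [-0.007, 0.0006, -0.001], [-0.007, 0.0006, -0.001]], rotation=[[0, 0, 0], [0, 0, 0], [0, 0, 0], [0, 0, 0], [0, 0, 0], [0, 0, 0], [0, 0, 0], [0, 0, 0]])

```text
clock: 16.45
eef_pos: [0.5764, 0.1567, 0.2867]
ee_rot: [[0.997, -0.082, 0.01], [-0.082, -0.997, 0.001], [0.01, -0.002, -1.0]]
ft_force: [1.7, -0.3, 14.3]
gripper_width: -0.004
finger_force: 6.6
```

```bash
python3 - <<'E'
from h import *
np.set_printoptions(precision=4,suppress=True)
st=state(); p=np.array(st['eef_pos']); print(p,st['ft_force'],st['ft_torque'])
for th in (1.48,1.39,1.3,1.2): print(th,shield(th,.078)-p)
P=[p]+[shield(t,.078+.007*(1-t/1.48)) for t in np.linspace(1.3,0,16)]; print(np.diff(P,axis=0).round(4).tolist())
E
```

```text
[0.5764 0.1567 0.2867] [ 1.7381 -0.267  14.289 ] [-0.0112 -0.2689 -0.0001]
1.48 [ 0.0121 -0.0025 -0.0018]
1.39 [ 0.0052 -0.0019 -0.0026]
1.3 [-0.0017 -0.0014 -0.004 ]
1.2 [-0.0091 -0.0008 -0.0063]
[[-0.0019, -0.0014, -0.0032], [-0.0067, 0.0005, -0.0016], [-0.0065, 0.0005, -0.0021], [-0.0064, 0.0005, -0.0027], [-0.0061, 0.0005, -0.0033], [-0.0059, 0.0005, -0.0038], [-0.0055, 0.0005, -0.0043], [-0.0052, 0.0004, -0.0048], [-0.0047, 0.0004, -0.0053], [-0.0043, 0.0004, -0.0057], [-0.0038, 0.0003, -0.0061], [-0.0033, 0.0003, -0.0064], [-0.0027, 0.0002, -0.0067], [-0.0021, 0.0002, -0.007], [-0.0015, 0.0001, -0.0072], [-0.0009, 0.0001, -0.0073]]
```

```bash
python3 - <<'E'
from h import *
sd=snapshot('side')
for q in('shield_edge','shield_hinge'): print(q,[(np.round(d['centre'],4).tolist(),round(d['p'],2)) for d in place_of(sd,q)[:3]])
a=cv2.resize(sd['image'][130:270,200:370,::-1],(680,560),interpolation=cv2.INTER_CUBIC)
cv2.imwrite('pics/c6.png',a); print(state()['ft_force'],state()['eef_pos'])
E
```

```text
shield_edge [([0.5777, 0.1562, 0.2891], 0.56)]
shield_hinge [([0.5802, 0.1569, 0.1856], 0.97)]
[-1.95343874 -1.18193311 13.56639427] [0.57538028 0.15681944 0.28655591]
```

View pics/c6.png

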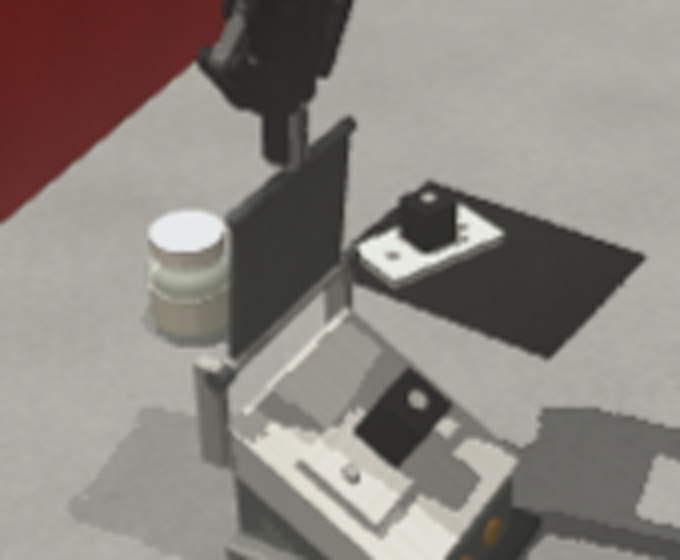

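The view shows the fingertip bottom at crop (282,165), right at the panel's free edge (bar line y≈173 there), and an upward force of 14 N. I'll check where the tip should project.

```bash
python3 - <<'E'
from h import *
np.set_printoptions(precision=1,suppress=True)
sd=snapshot('side');st=state();T=np.array(st['eef_pos']);R=np.array(st['ee_rot'])
c=lambda p:(proj(sd,p)-[200,130])*4+1.5
for d in(0,.011,.022): print(d,[c(T+R@[x,y,d]) for x in(-.011,.011) for y in(-.015,.015)])
ex=Rz(YAW)[:,0];ey=Rz(YAW)[:,1];H=O+.065*ex+[0,0,.075]
for th in(1.4,1.5,1.57,1.65):
  e=H+.105*(-np.cos(th)*ex+np.sin(th)*np.array([0,0,1])); print(th,c(e+.06*ey),c(e),c(e-.06*ey))
print(c(H+.06*ey),c(H-.06*ey))
E
```

```text
0 [array([291.4, 190.8]), array([319.4, 166.5]), array([258.3, 180.5]), array([286.8, 156.7])]
0.011 [array([292. , 207.5]), array([319.7, 183. ]), array([259.1, 197.1]), array([287.3, 173.1])]
0.022 [array([292.5, 223.9]), array([320.1, 199.2]), array([259.9, 213.4]), array([287.9, 189.2])]
1.4 [247.6 224.9] [306.2 174. ] [359.6 127.7]
1.5 [231.3 217.8] [290.5 167.5] [344.3 121.6]
1.57 [220.  213.8] [279.5 163.8] [333.7 118.3]
1.65 [207.3 210.2] [267.1 160.6] [321.6 115.5]
[231.3 366. ] [336.7 263.9]
```

play_rows(xyz=[[0.002, 0, 0.005], [0.003, 0, 0.015], [0.005, 0, 0.02], [0.01, 0, 0.02], [0.01, 0, 0.01], [0, 0, 0], [0, 0, 0], [0, 0, 0]], rotation=[[0, 0, 0], [0, 0, 0], [0, 0, 0], [0, 0, 0], [0, 0, 0], [0, 0, 0], [0, 0, 0], [0, 0, 0]])

```text
clock: 17.45
eef_pos: [0.6035, 0.1567, 0.3516]
ee_rot: [[0.997, -0.082, -0.001], [-0.082, -0.997, 0.001], [-0.001, -0.001, -1.0]]
ft_force: [0.2, 0.1, -0.5]
gripper_width: -0.002
finger_force: 0.0
```

```bash
python3 - <<'E'
from h import *
np.set_printoptions(precision=1,suppress=True)
sd=snapshot('side');st=state();T=np.array(st['eef_pos']);R=np.array(st['ee_rot']);print(T*1e3,st['ft_force'],st['gripper_width'])
a=cv2.resize(sd['image'][110:210,230:330,::-1],(600,600),interpolation=cv2.INTER_CUBIC)
for d,col in((0,(0,0,255)),(.022,(0,255,0))):
  for x in(-.011,.011):
    for y in(-.015,.015):
      u=(proj(sd,T+R@[x,y,d])-[230,110])*6+2.5; cv2.circle(a,(int(u[0]),int(u[1])),3,col,-1)
cv2.imwrite('pics/c7.png',a)
print([(np.round(d['centre'],4).tolist(),round(d['p'],2)) for d in place_of(sd,'shield_edge')[:2]])
E
```

```text
[603.5 156.7 351.7] [-0.2  0.6  0.2] 0.0029334676860348504
[([0.5741, 0.1576, 0.2919], 0.57)]
```

View pics/c7.png

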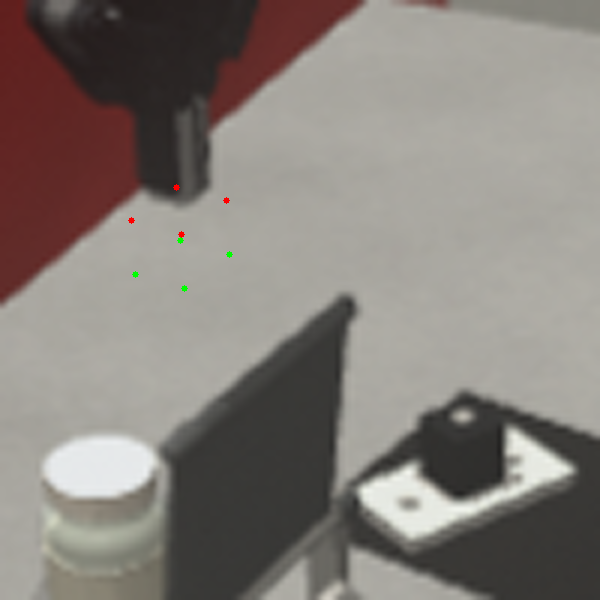

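The overlay shows the real fingertip (crop (178,200)) about 5 mm behind the TCP, not 22 mm ahead, so the finger had slid onto the bar. I'll redo the push with that offset.

```bash
python3 - <<'E'
from h import *
np.set_printoptions(precision=4,suppress=True)
ex=Rz(YAW)[:,0];dz=np.array([0,0,-.028])-.001*ex
p=np.array(state()['eef_pos']); q=p.copy(); q[2]=.267
P=[q]+[shield(t,.087)+dz for t in np.linspace(1.5,0,18)]; print(P[1],P[-1]); print(np.diff(P,axis=0).round(4).tolist())
E
```

```text
[0.5884 0.1542 0.2659] [0.5058 0.161  0.181 ]
[[-0.0152, -0.0025, -0.0011], [-0.0076, 0.0006, -0.0007], [-0.0075, 0.0006, -0.0014], [-0.0074, 0.0006, -0.002], [-0.0072, 0.0006, -0.0027], [-0.0069, 0.0006, -0.0033], [-0.0066, 0.0005, -0.0039], [-0.0062, 0.0005, -0.0045], [-0.0058, 0.0005, -0.005], [-0.0053, 0.0004, -0.0055], [-0.0048, 0.0004, -0.0059], [-0.0043, 0.0004, -0.0064], [-0.0037, 0.0003, -0.0067], [-0.0031, 0.0003, -0.007], [-0.0025, 0.0002, -0.0073], [-0.0018, 0.0002, -0.0074], [-0.0012, 0.0001, -0.0076], [-0.0005, 0.0, -0.0077]]
```

play_rows(xyz=[[0.01, -0.002, -0.005], [0, 0, -0.015], [0, 0, -0.02], [0, 0, -0.02], [0, 0, -0.02], [0, 0, -0.005], [0, 0, 0], [0, 0, 0]], rotation=[[0, 0, 0], [0, 0, 0], [0, 0, 0], [0, 0, 0], [0, 0, 0], [0, 0, 0], [0, 0, 0], [0, 0, 0]])

```text
clock: 18.35
eef_pos: [0.6147, 0.1547, 0.2683]
ee_rot: [[0.997, -0.082, 0.002], [-0.082, -0.997, 0.001], [0.002, -0.001, -1.0]]
ft_force: [-0.2, -0.3, -0.0]
gripper_width: -0.0
finger_force: 0.0
```

Push the first part, to about 0.95 rad.

play_rows(xyz=[[-0.013, 0, -0.001], [-0.013, 0, -0.001], [-0.008, 0.0006, -0.001], [-0.0075, 0.0006, -0.0014], [-0.0074, 0.0006, -0.002], [-0.0072, 0.0006, -0.0027], [-0.0069, 0.0006, -0.0033], [0, 0, 0]], rotation=[[0, 0, 0], [0, 0, 0], [0, 0, 0], [0, 0, 0], [0, 0, 0], [0, 0, 0], [0, 0, 0], [0, 0, 0]])

```text
clock: 19.15
eef_pos: [0.55, 0.1579, 0.2547]
ee_rot: [[0.997, -0.082, -0.0], [-0.082, -0.997, 0.001], [-0.0, -0.001, -1.0]]
ft_force: [1.2, 0.2, -0.2]
gripper_width: -0.002
finger_force: 0.1
```

```bash
python3 - <<'E'
from h import *
np.set_printoptions(precision=4,suppress=True)
st=state();print(st['eef_pos'],st['ft_force'])
for s in (snapshot('side'),snapshot('top')): print([(np.round(d['centre'],4).tolist(),round(d['p'],2)) for d in place_of(s,'shield_edge')[:2]])
ex=Rz(YAW)[:,0];dz=np.array([0,0,-.028])-.001*ex
for t in(1.1,1.0,.9):print(t,shield(t,.087)+dz)
E
```

```text
[0.55   0.1579 0.2547] [ 1.1785  0.1684 -0.1893]
[([0.5331, 0.1597, 0.273], 0.59), ([0.5792, 0.1571, 0.1859], 0.39)]
[([0.5309, 0.1611, 0.2746], 0.85), ([0.5165, 0.1605, 0.0011], 0.19)]
1.1 [0.555  0.1569 0.2574]
1.0 [0.5474 0.1576 0.2533]
0.9 [0.5402 0.1582 0.2484]
```

play_rows(xyz=[[-0.0066, 0.0005, -0.0039], [-0.0062, 0.0005, -0.0045], [-0.0058, 0.0005, -0.005], [-0.0053, 0.0004, -0.0055], [-0.0048, 0.0004, -0.0059], [-0.0043, 0.0004, -0.0064], [-0.0037, 0.0003, -0.0067], [0, 0, 0]], rotation=[[0, 0, 0], [0, 0, 0], [0, 0, 0], [0, 0, 0], [0, 0, 0], [0, 0, 0], [0, 0, 0], [0, 0, 0]])

```text
clock: 20.15
eef_pos: [0.5132, 0.1608, 0.2159]
ee_rot: [[0.997, -0.082, -0.001], [-0.082, -0.997, 0.001], [-0.001, -0.001, -1.0]]
ft_force: [0.8, 0.3, -0.9]
gripper_width: -0.002
finger_force: 0.0
```

```bash
cat >> h.py <<'E'
def ang():
    st=state();print(st['clock'],st['eef_pos'],st['ft_force'])
    for n in('side','top'):
        s=snapshot(n)
        for d in place_of(s,'shield_edge')[:2]:
            v=np.array(d['centre'])-O-[0,0,.075]; ex=Rz(YAW)[:,0]; print(n,np.round(d['centre'],4),round(d['p'],2),'th',round(float(np.arctan2(v[2],.065-v@ex)),3))
    dz=np.array([0,0,-.028])-.001*ex
    for t in(.4,.2,0):print(t,(shield(t,.087)+dz).round(4))
E
python3 -c "
from h import *
ang()"
```

```text
20.15 [0.51316091 0.16079906 0.21586459] [ 0.75175138  0.33575941 -0.89928553]
side [0.4895 0.1616 0.2295] 0.83 th 0.445
side [0.5178 0.1635 0.1117] 0.47 th -0.843
top [0.487  0.164  0.2291] 0.69 th 0.431
top [ 0.5856 -0.2017  0.0012] 0.36 th -1.744
0.4 [0.5135 0.1604 0.2147]
0.2 [0.508  0.1608 0.1982]
0 [0.5058 0.161  0.181 ]
```

play_rows(xyz=[[-0.0025, 0, -0.007], [-0.002, 0, -0.007], [-0.0015, 0, -0.007], [-0.001, 0, -0.007], [-0.0005, 0, -0.006], [0, 0, -0.001], [0, 0, 0], [0, 0, 0]], rotation=[[0, 0, 0], [0, 0, 0], [0, 0, 0], [0, 0, 0], [0, 0, 0], [0, 0, 0], [0, 0, 0], [0, 0, 0]])

```text
clock: 21.15
eef_pos: [0.5071, 0.1604, 0.1822]
ee_rot: [[0.997, -0.082, 0.001], [-0.082, -0.997, 0.0], [0.001, -0.001, -1.0]]
ft_force: [0.2, 0.7, 0.0]
gripper_width: -0.002
finger_force: 0.0
```

```bash
python3 -c "
from h import *
ang()"
```

```text
21.15 [0.50712254 0.16044071 0.1822358 ] [0.24598006 0.68222295 0.01851381]
side [0.4828 0.166  0.1878] 0.77 th 0.028
top [0.4796 0.167  0.1884] 0.98 th 0.033
0.4 [0.5135 0.1604 0.2147]
0.2 [0.508  0.1608 0.1982]
0 [0.5058 0.161  0.181 ]
```

Level, at about 0.03 rad. Now lift straight up and check.

play_rows(xyz=[[0, 0, 0.005], [0, 0, 0.02], [0, 0, 0.03], [0, 0, 0.03], [0, 0, 0.03], [-0.02, 0, 0.03], [-0.03, 0, 0], [0, 0, 0]], rotation=[[0, 0, 0], [0, 0, 0], [0, 0, 0], [0, 0, 0], [0, 0, 0], [0, 0, 0], [0, 0, 0], [0, 0, 0]])

```text
clock: 22.15
eef_pos: [0.4554, 0.1611, 0.3293]
ee_rot: [[0.997, -0.081, 0.004], [-0.081, -0.997, 0.001], [0.004, -0.002, -1.0]]
ft_force: [0.8, -0.6, -0.3]
gripper_width: -0.002
finger_force: 0.0
```

```bash
python3 - <<'E'
from h import *
ang()
s=snapshot('side')
for q in('cap_a','wrench','grease','regulator'): print(q,[(np.round(d['centre'],4).tolist(),round(d['p'],2)) for d in place_of(s,q)[:2]])
cv2.imwrite('pics/c8.png',cv2.resize(s['image'][150:280,210:370,::-1],(640,520),interpolation=cv2.INTER_CUBIC))
E
```

```text
22.15 [0.45544433 0.16108591 0.32928286] [ 0.84640712 -0.61096055 -0.33867808]
side [0.4802 0.1647 0.1871] 0.75 th 0.02
side [0.5819 0.1542 0.1826] 0.26 th -1.31
0.4 [0.5135 0.1604 0.2147]
0.2 [0.508  0.1608 0.1982]
0 [0.5058 0.161  0.181 ]
cap_a [([0.6354, -0.1965, -0.0011], 0.85), ([0.5154, 0.1606, 0.1137], 0.81)]
wrench [([0.3977, 0.3659, 0.0023], 0.83), ([0.5871, -0.1976, -0.0008], 0.36)]
grease [([0.7692, -0.0212, -0.0012], 0.9)]
regulator [([0.6175, 0.4417, 0.0029], 0.83)]
```

View pics/c8.png

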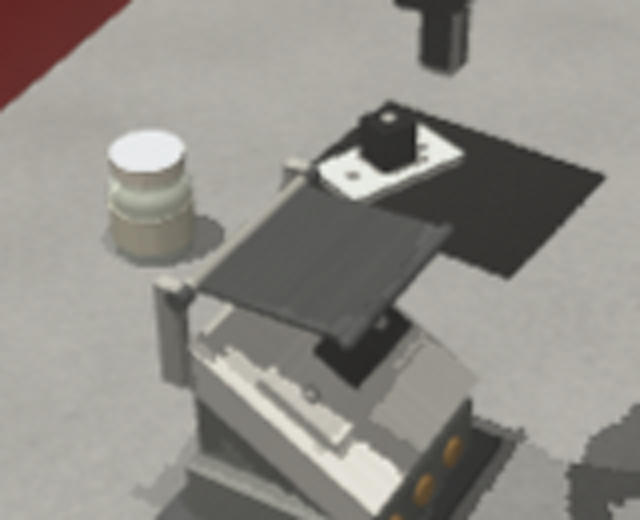

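The shield is level over the seated cap (crop (330,260)), with the cap flush below it. The other cap lies flat on the mat at (390,150), and the bystanders have not moved.

```bash
python3 -c "
from h import *
print(close_job())"
```

```text
the job is handed in; nothing more can be done
None
```

The 81 mm cap (cap_b) is flush over both pins with the shield level (about 0.02 rad by camera), cap_a lies untouched on the mat, and the wrench, jar and regulator haven't moved. I picked cap_b by measuring the pins from the images, and it dropped home on its first try. The job was handed in at about 22 s, but `close_job()` returned no verdict.

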